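# Clip the sifter screen in with one sweep round its rim

### The job

Secure the mesh screen in the sifter ring: starting at the red-tabbed clip, run your fingertips counter-clockwise (seen from above) round the outside of the ring and push each clip's tab along in turn - the red one, then the two yellow ones - so that every clip's nose swings in over the screen. Do it gently in one sweep, staying down close by the ring until the last clip is in, without touching the screen or disturbing the other things on the table; then draw clear.

Things in the scene. Friction and masses are not known exactly. Their poses are not given: they have to be found in the camera images.
- sifter_ring: Round aluminium bench sifter ring, 186 mm across, 20 mm high, fixed to the table. Origin: centre of its underside, on the table top; z up. Three L-shaped swivel clips sit on its rim, their pivots 85 mm from the centre, at 125, 175 and 225 degrees counter-clockwise from the ring's x axis. The clips' plates and pivot heads end 30 mm above the table: a fingertip higher than 30 mm passes over everything on the ring but the upright tabs.
- screen: Loose round steel mesh screen, 150 mm across, 8 mm thick, lying in the ring's seat with its top flush with the rim. Origin: centre of its underside, 12 mm above the table. Fixed obstacles round the ring: on its right an impulse sealer with raised arm (about x 0.22 to 0.58 m, y -0.02 to -0.16 m), a tall guard sheet along the table's left edge, a large press overhanging the far end from about x = 0.65 m.
- clip_1 (a joint): Swivel clip 1 (red tab), turning about a vertical pivot, in rad: 0 = open (tab points straight out from the ring, nose along the rim), growing as the tab is pushed counter-clockwise round the ring (seen from above) to the stop at 1.57 (tab along the rim, nose pointing to the ring's centre over the screen). Light friction: about 1 N at the tab turns it, and it stays where it is left.
- tab_1 (a point): Middle of the red upright tab of clip 1, 35 mm from the clip's pivot. The tab is a fin 32 mm long (19 to 51 mm from the pivot, along the clip's arm), 6 mm thick, its top 49 mm and its lower edge about 25 mm above the table.
- clip_2 (a joint): Swivel clip 2 (yellow tab), turning about a vertical pivot, in rad: 0 = open (tab points straight out from the ring, nose along the rim), growing as the tab is pushed counter-clockwise round the ring (seen from above) to the stop at 1.57 (tab along the rim, nose pointing to the ring's centre over the screen). Light friction: about 1 N at the tab turns it, and it stays where it is left.
- tab_2 (a point): Middle of the yellow upright tab of clip 2, 35 mm from the clip's pivot. The tab is a fin 32 mm long (19 to 51 mm from the pivot, along the clip's arm), 6 mm thick, its top 49 mm and its lower edge about 25 mm above the table.
- clip_3 (a joint): Swivel clip 3 (yellow tab), turning about a vertical pivot, in rad: 0 = open (tab points straight out from the ring, nose along the rim), growing as the tab is pushed counter-clockwise round the ring (seen from above) to the stop at 1.57 (tab along the rim, nose pointing to the ring's centre over the screen). Light friction: about 1 N at the tab turns it, and it stays where it is left.
- tab_3 (a point): Middle of the yellow upright tab of clip 3, 35 mm from the clip's pivot. The tab is a fin 32 mm long (19 to 51 mm from the pivot, along the clip's arm), 6 mm thick, its top 49 mm and its lower edge about 25 mm above the table.
- tape_masking: Roll of masking tape lying flat, 100 mm across, 25 mm high; a loose bystander. Origin: centre of its underside.
- ribbon_red: Red roll of ribbon, 55 mm across, 32 mm high; a loose bystander. Origin: centre of its underside.
- tin: Unopened food tin, 75 mm across, 58 mm high; a loose bystander. Origin: centre of its underside.
- marker: Marker pen with a black cap, lying, 135 mm long; a loose bystander. Origin: centre of its underside.
Not all that is in view belongs to the job. Of the things that look like the screen, the larger one is meant.

How it is judged (in metres and radians):
On the way, in this order (a step that is already met when the one before it is completed fails the run):
1. clip 1 (red tab) is swung in over the screen (value of joint clip_1 above 1 rad), for 0.1 s.
2. clip 2 (yellow tab) is swung in over the screen (value of joint clip_2 above 1 rad), for 0.1 s.
3. clip 3 (yellow tab) is swung in over the screen (value of joint clip_3 above 1 rad), for 0.1 s.
At the end, for the whole second after the job is handed in: All three clips are turned in by more than 1.0 rad (noses over the screen) and at rest, and the screen lies flat in its seat (within 8 mm of centre, less than 4 mm raised, tilt under 0.06 rad) (value of joint each of clip_1, clip_2, clip_3 above 1 rad and velocity of joint each of clip_1, clip_2, clip_3 below 0.05 rad/s and z of screen in the frame of sifter_ring below 0.016 m and angle between screen's own z axis and vertical below 0.06 rad and horizontal distance between screen and sifter_ring below 0.008 m); the robot touches nothing.
It fails at once if the fingers left the ring between the first and the last clip (grasp point above 120 mm or more than 200 mm from the ring's centre) (value of joint clip_1 above 1 rad and not (value of joint clip_3 above 1 rad) and (height (world z) of the grasp point above 0.12 m or horizontal distance between the grasp point and sifter_ring above 0.2 m)).
It fails at once if the screen was lifted out of its seat by 6 mm or more (z of screen in the frame of sifter_ring above 0.018 m).
It fails at once if the screen was touched with more than 1 N (contact force between any of the fingers, the arm and screen above 1 N).
It fails at once if the ring or its clips were pushed roughly (over 20 N) (contact force between any of the fingers, the arm and sifter_ring above 20 N).
It fails at once if a loose bystander (tape roll, ribbon roll, tin or marker) was moved by more than 20 mm (distance of any of tape_masking, ribbon_red, tin, marker from where it was at the start of the episode above 0.02 m).
It also fails if it takes over 48 s, if anything falls off the work surface, if the arm or the gripper's body presses on something with over 40 N, if the wrist force passes 120 N, or if a joint passes its speed limit or range.

### The arm

A 6-joint arm with a two-finger parallel gripper is mounted at the origin on the work surface; the furniture and walls round the work are solid. World frame = base frame: x ahead of the robot, y to its left, z up, the work surface at z = 0. Lengths are in m, angles in degrees, forces in N, time in s.
With the tool pointing down it reaches from about 0.25 to 0.725 m from the base axis. Payload 9.7 kg.
Tool frame: the origin (TCP) lies midway between the tips of the shut fingers; the grasp point (between the pads) lies 19 mm behind it; z points along the fingers, y is the direction in which the jaws open and shut (so a half turn about z gives the same grasp; the last joint's range is limited). The gripper opens to 85 mm and grips with 20 to 120 N. Pads are 22 mm wide; open, the fingers measure 114 mm over their backs; the gripper's body (76 mm by 85 mm) begins 54 mm behind the grasp point. The pads swing forward as they close: fully open they stand 13 mm farther back than shut.
Start: joints at [-69.958, 4.979, 10.078, 95.1, 0, 90], TCP at [0.188, -0.517, 0.231] pointing down, gripper open.
Joint ranges: [-179.16, 179.16], [-48.56, 103.87], [-65.8, 70.77], [-126.05, 130.52], [-82.76, 87.17], [-180, 180]. Speed limits (degrees/s): [127.2, 127.2, 147.25, 180, 180, 180].

### API

Orientations are given as [roll, pitch, yaw] about the fixed x, y, z axes, in that order (R = Rz(yaw) Ry(pitch) Rx(roll)).
In Python, from workcell import get_obs, camera, get_calibration, job_done gives the robot as it stands.
- The arm moves only by the tool play_rows, never from a script. Its argument "commands" is text: rows parted by semicolons, each of 5 numbers parted by spaces: the opening, from 0 (shut) to 1 (fully open), then the shift along the world's x, y, z in mm, then the turn about the world's z in degrees. A call has 1 to 10 rows; each row is the pose to reach, as a shift and turn from the pose commanded when the call began; what a row does not reach only later rows make up. A row lasts 1/12 s, in which the tool goes at most 41.7 mm and 7.16 degrees, less where a joint would pass 70% of its speed; a pose out of reach is approached as far as the arm can. A call with a gripper value outside its range is refused whole. The fingers move at their own pace and stop on an object; "force" is the grip in N (left out, the last holds). Time passes only in rows, so rows that repeat a pose let the fingers close. It gives the time, the measured TCP pose, the force and the opening at its end, in the units of the state.
- get_obs(): the state, without advancing time (a new reading comes with each control period).
- camera(name): name is "side" or "top"; returns the picture (480x640x3 uint8, red, green, blue); there is no depth.
- get_calibration(name): a dict with "fx", "fy", "cx", "cy" (pixels), "eye" and "attitude" of the camera in the world. Camera axes: x right, y down, z forward; pixel columns grow to the right and rows downward; lengths in m; the calibration is good to about 2 mm. A picture is of the moment at which its call begins. get_calibration takes no time and is no camera call.
- job_done(): hands the job in, once; it reports no verdict.
The state is a dict: "time": time; "q": joint angles; "qd": joint speeds; "joint_efforts": joint torques, N m; "ee_pos": TCP position; "tcp_rot": TCP orientation; "wrist_force": force on the tool from outside, world axes, zero at the start; "torque": the same for the moment, N m; "opening": finger opening in m.
Only numpy, scipy, OpenCV 4.12 (cv2) and the standard library are available. Lean on these libraries where they do the work, as an engineer would, in place of code of your own. Each camera call takes 0.05 s, during which the arm holds its last target.

## Working session

There is one attempt and no reset: what is moved stays moved. The work goes in short steps, Python scripts to look and compute and a tool call to move; the robot and the scene stay as the last step left them, time stands still between calls to the robot, and variables do not carry over. Pictures are saved under pics/ and viewed, and the job is handed in when it is done.

Besides the shell and the picture viewer there is one more tool, called after "Call:" as name(argument=value, ...) on one line, values as JSON. play_rows: Moves the arm, as the interface text tells. Its arguments: {"type":"object","properties":{"commands":{"type":"string"},"force":{"type":"number"}},"required":["commands"]}

```bash
ls; mkdir -p pics; python3 - <<'E'
from workcell import *
import cv2
for n in("top","side"):
    cv2.imwrite(f"pics/{n}0.png",camera(n)[:,:,::-1]); print(n,get_calibration(n))
o=get_obs(); print(o)
E
```

```text
pics
top {'fx': 559.0051076221675, 'fy': 559.0051076221675, 'cx': 319.1058337506057, 'cy': 250.52085337243156, 'eye': array([0.38251029, 0.0513396 , 1.20539131]), 'attitude': array([-174.34961152,   -0.47486545,  -89.82344744])}
side {'fx': 562.4360285260021, 'fy': 562.4360285260021, 'cx': 333.41596591890834, 'cy': 240.58718469587834, 'eye': array([ 1.00897338, -0.40018789,  1.01070224]), 'attitude': array([-143.53256366,    0.91600486,   46.5989399 ])}
{'time': 0.1, 'q': array([-6.99580180e+01,  5.00686175e+00,  1.00390576e+01,  9.50994442e+01,
        1.90679574e-03,  8.99998297e+01]), 'qd': array([-0.02842378, -0.08001293,  0.13798267, -0.01168113,  0.01634167,
        0.06449601]), 'joint_efforts': array([-7.04185895e-04, -5.21565020e+01,  4.65653086e+01,  1.59702043e-02,
        6.65910147e-05,  6.27052756e-06]), 'ee_pos': array([ 0.18842809, -0.51649635,  0.23066496]), 'tcp_rot': array([-1.79932752e+02, -1.90699435e-03,  2.00421501e+01]), 'wrist_force': array([-0.95003088, -0.5921828 , -0.00266573]), 'torque': array([-0.01923938,  0.01450731,  0.02008306]), 'opening': 0.08569993284352627}
```

View pics/top0.png

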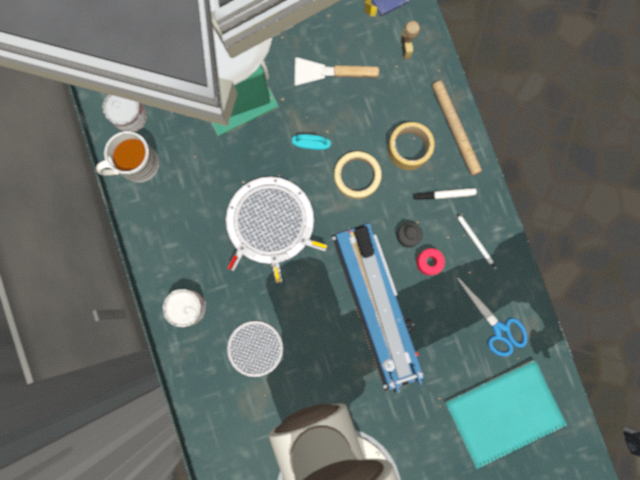

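View pics/side0.png

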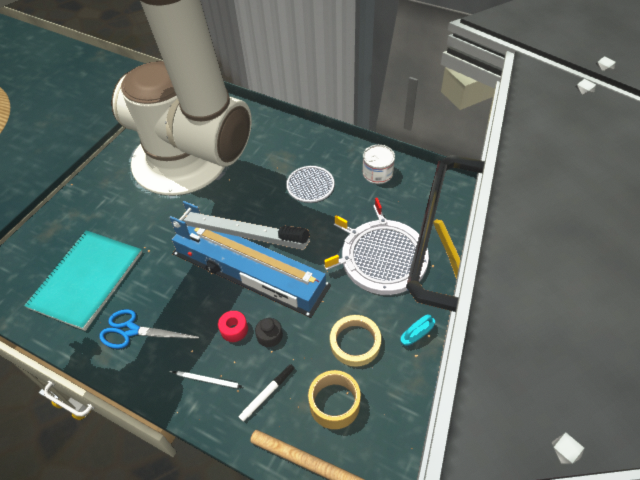

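```bash
cat > h.py <<'E'
from workcell import *
import cv2,numpy as np
from scipy.spatial.transform import Rotation as R
def ray(n,u,v,z):
    c=get_calibration(n); d=R.from_euler('xyz',c['attitude'],degrees=True).as_matrix()@np.array([(u-c['cx'])/c['fx'],(v-c['cy'])/c['fy'],1])
    e=c['eye']; return (e+d*(z-e[2])/d[2])
def proj(n,p):
    c=get_calibration(n); q=R.from_euler('xyz',c['attitude'],degrees=True).as_matrix().T@(np.array(p)-c['eye'])
    return np.array([c['cx']+c['fx']*q[0]/q[2],c['cy']+c['fy']*q[1]/q[2]])
E
python3 - <<'E'
from h import *
im=cv2.imread("pics/top0.png"); hsv=cv2.cvtColor(im,cv2.COLOR_BGR2HSV)
cv2.imwrite("pics/crop_t.png",cv2.resize(im[160:390,150:450],None,fx=2.6,fy=2.6,interpolation=cv2.INTER_CUBIC))
s=cv2.imread("pics/side0.png"); hs=cv2.cvtColor(s,cv2.COLOR_BGR2HSV)
cv2.imwrite("pics/crop_s.png",cv2.resize(s[130:310,160:460],None,fx=2.6,fy=2.6,interpolation=cv2.INTER_CUBIC))
def blobs(n,h,roi,col):
    m=np.zeros(h.shape[:2],np.uint8); x0,y0,x1,y1=roi
    H,S,V=cv2.split(h)
    k=((H<8)|(H>172)) if col=='r' else ((H>18)&(H<32))
    k=k&(S>150)&(V>100); m[y0:y1,x0:x1]=k[y0:y1,x0:x1]
    _,_,st,ce=cv2.connectedComponentsWithStats(m)
    for a,c in zip(st[1:],ce[1:]):
        if a[4]>12: print(n,col,a,c.round(1),ray(n,*c,.04).round(4))
blobs('top',hsv,(215,230,335,290),'r');blobs('top',hsv,(215,230,335,290),'y')
blobs('side',hs,(320,190,390,275),'r');blobs('side',hs,(320,190,390,275),'y')
# ring ellipse
m=((hsv[...,1]<60)&(hsv[...,2]>150)).astype(np.uint8); r=np.zeros_like(m); r[170:270,220:320]=m[170:270,220:320]
r=cv2.morphologyEx(r,cv2.MORPH_OPEN,np.ones((3,3)))
c=max(cv2.findContours(r,0,1)[0],key=cv2.contourArea)
h=cv2.convexHull(c); e=cv2.fitEllipse(h); print(e,cv2.boundingRect(c))
p=np.array([ray('top',*q[0],.02)[:2] for q in c]); 
print('ring c',ray('top',*e[0],.02), cv2.minEnclosingCircle((p*1000).astype(np.float32)))
m=((hsv[...,1]<70)&(hsv[...,2]>130)).astype(np.uint8)
for nm,ro in(('tin',(155,280,210,335)),('small',(222,315,290,385))):
    r=np.zeros_like(m); x0,y0,x1,y1=ro; r[y0:y1,x0:x1]=m[y0:y1,x0:x1]
    c=max(cv2.findContours(r,0,1)[0],key=cv2.contourArea); z=.058 if nm=='tin' else .008
    p=np.array([ray('top',*q[0],z)[:2] for q in c]); print(nm,cv2.minEnclosingCircle((p*1000).astype(np.float32)))
E
```

```text
top r [228 256   9  13  46] [231.9 261.9] [0.4732 0.224  0.04  ]
top y [313 241  13   7  44] [318.8 244. ] [0.5115 0.0426 0.04  ]
top y [275 268   4  14  31] [276.6 274.5] [0.4472 0.1305 0.04  ]
side r [375 198   7  15  53] [377.7 204.5] [0.473  0.2225 0.04  ]
side y [335 215  13  13 101] [340.6 221.3] [0.4495 0.1293 0.04  ]
side y [324 255  15  12 120] [331.2 260.4] [0.5112 0.0427 0.04  ]
((267.84844970703125, 225.4304962158203), (89.89041900634766, 100.9093017578125), 24.407590866088867) (226, 177, 88, 91)
ring c [0.55332329 0.15167626 0.02      ] ((551.98193359375, 156.8092041015625), 111.02690887451172)
tin ((378.181640625, 318.0070495605469), 44.782203674316406)
small ((292.354736328125, 177.77500915527344), 60.3251838684082)
```

View pics/crop_t.png

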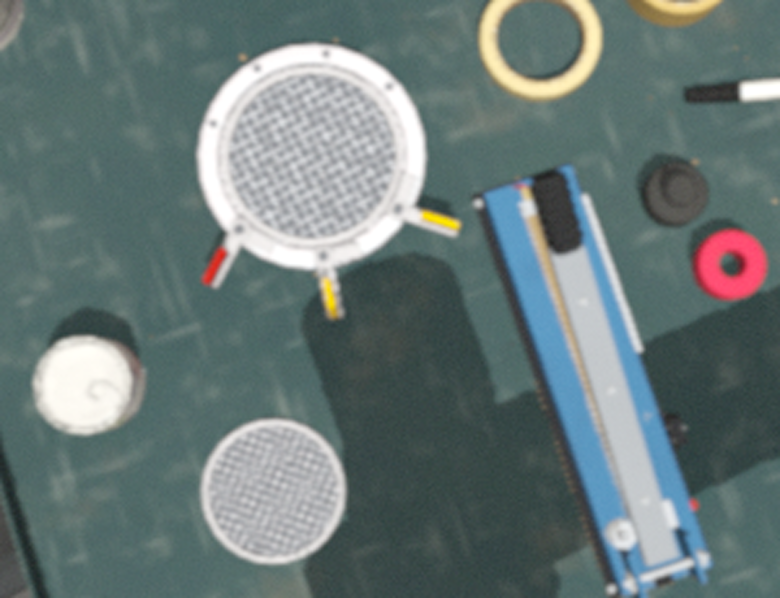

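View pics/crop_s.png

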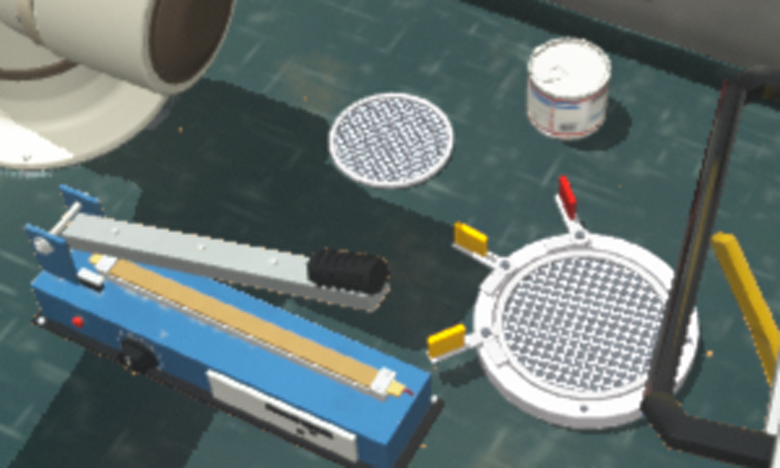

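```bash
python3 - <<'E'
from h import *
from scipy.optimize import least_squares
im=cv2.imread("pics/top0.png"); hsv=cv2.cvtColor(im,cv2.COLOR_BGR2HSV)
m=((hsv[...,1]<60)&(hsv[...,2]>140)).astype(np.uint8); r=np.zeros_like(m); r[170:270,220:320]=m[170:270,220:320]
c=max(cv2.findContours(r,0,1)[0],key=cv2.contourArea)
p=np.array([ray('top',*q[0],.02)[:2] for q in c])
f=lambda v:np.hypot(*(p-v[:2]).T)-v[2]
s=least_squares(f,[.55,.15,.093],loss='soft_l1',f_scale=.002); print(s.x, s.cost)
C=s.x[:2]
T=np.array([[.473,.2233],[.448,.130],[.5114,.0427]])
for t in T: d=t-C; print(np.hypot(*d),np.degrees(np.arctan2(*d[::-1])))
# consistent fit: center & yaw from tabs w/ R=.12
a=np.radians([125,175,225])
g=lambda v:np.r_[(v[:2]+.12*np.c_[np.cos(a+v[2]),np.sin(a+v[2])]-T).ravel(),(v[:2]-C)*2]
s=least_squares(g,[*C,0]);print(s.x,np.degrees(s.x[2]),s.fun.round(4))
# sealer blue left edge on ground, tape
for uv,z in(((334,237),.05),((334,237),.0),((388,392),.0),((358,175),.025),((378,195),.025)): print(uv,ray('top',*uv,z).round(3))
for uv in((190,338),(170,290),(205,308)): print('tin',ray('top',*uv,.058).round(3))
# red tab line fits
E
```

```text
[0.56445259 0.1481367  0.09506145] 0.0022884878654552843
0.11837693363858516 140.5838068347268
0.11785646325949056 -171.14768890256804
0.11803166889383493 -116.7101724591868
[0.56562925 0.14872318 0.27993043] 16.03883246073293 [-0.0007  0.0009 -0.0002 -0.0043 -0.0039  0.001   0.0024  0.0012]
(334, 237) [0.525 0.011 0.05 ]
(334, 237) [0.531 0.009 0.   ]
(388, 392) [ 0.202 -0.105  0.   ]
(358, 175) [ 0.663 -0.041  0.025]
(378, 195) [ 0.619 -0.084  0.025]
tin [0.317 0.303 0.058]
tin [0.414 0.347 0.058]
tin [0.377 0.274 0.058]
```

```bash
python3 - <<'E'
from h import *
C=np.array([.5648,.1483])
T=np.array([[.473,.2233],[.448,.130],[.5114,.0427]])
for t,uv in zip(T,((241.5,248.1),(274.2,259.2),(303.8,240.8))):
    p=ray('top',*uv,.03)[:2]; d=p-C; e=t-p
    print(p.round(4),np.hypot(*d).round(4),np.degrees(np.arctan2(*d[::-1])),'arm',np.hypot(*e).round(4),np.degrees(np.arctan2(*e[::-1])))
# side
for uv in((383,217.5),(354.5,232),(347,257)):
    print(ray('side',*uv,.03).round(4))
E
python3 - <<'E'
import cv2
im=cv2.imread("pics/top0.png");cv2.imwrite("pics/c2.png",cv2.resize(im[220:300,220:360],None,fx=5.5,fy=5.5,interpolation=cv2.INTER_CUBIC))
E
```

```text
[0.5033 0.2058] 0.0842 136.89141002194444 arm 0.035 150.0708125807693
[0.4801 0.1366] 0.0855 -172.123129267226 arm 0.0327 -168.41025828784896
[0.5194 0.0744] 0.0867 -121.57880618051925 arm 0.0327 -104.12596816065101
[0.502  0.2101 0.03  ]
[0.4867 0.1358 0.03  ]
[0.523  0.0775 0.03  ]
```

View pics/c2.png

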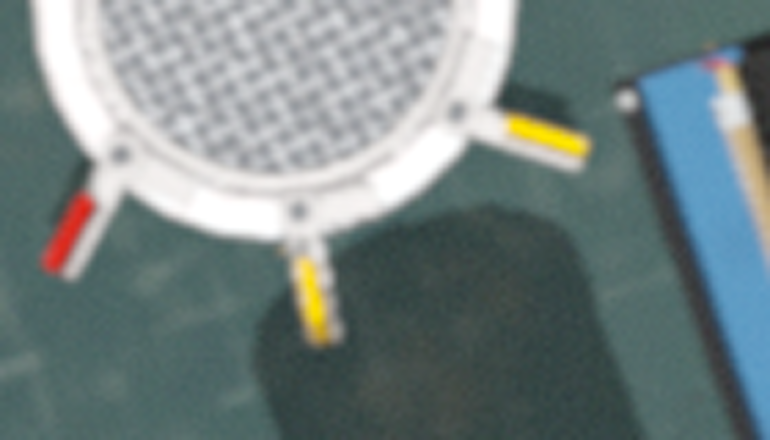

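```bash
cat > sim.py <<'E'
from h import *
# ring-centred frame (world axes), mm. path: list (rho,az)
def rect(cx,cy,ang,a,b):
    c,s=np.cos(ang),np.sin(ang); P=np.array([[a,b],[-a,b],[-a,-b],[a,-b]])@np.array([[c,s],[-s,c]]); return (P+[cx,cy]).astype(np.float32)
def run(path,th0,err=(0,0),piv=(137.8,187.8,237.8)):
    th=list(np.radians(th0))
    for r,az in path:
        A=np.radians(az); blk=rect(r*np.cos(A)+err[0],r*np.sin(A)+err[1],A,11,14.5)
        for i in range(3):
            B=np.radians(piv[i]);
            while th[i]<1.571:
                d=B+th[i]; f=rect(85*np.cos(B)+35*np.cos(d),85*np.sin(B)+35*np.sin(d),d,16,3)
                if cv2.intersectConvexConvex(blk,f)[0]<=0: break
                th[i]+=.01
    return np.round(th,2)
E
python3 - <<'E'
from sim import *
for r1 in (114,118,121):
  for r3 in (105,110,118):
    for end in (255,258,262,266):
      path=[(r1,a) for a in np.arange(116,226,.5)]+[(r1+(r3-r1)*min(1,(a-226)/12),a) for a in np.arange(226,end+.1,.5)]
      print(r1,r3,end,[run(path,(13,4,18),e) for e in((0,0),(4,0),(-4,0),(0,4),(0,-4))])
C=np.array([.5648,.1483])
# triangulate sealer handle tip
c1=ray('top',363,228,0);e1=get_calibration('top')['eye'];c2=ray('side',308,237,0);e2=get_calibration('side')['eye']
d1=c1-e1;d2=c2-e2;s=np.linalg.lstsq(np.c_[d1,-d2],e2-e1,rcond=None)[0];print('handle',e1+s[0]*d1,e2+s[1]*d2)
# sealer corner top in both views
c1=ray('top',334,237,0);c2=ray('side',160+440/2.6,130+400/2.6,0)
print('ground corner side',c2, 'top corner side',ray('side',160+432/2.6,130+372/2.6,.05))
E
```

```text
114 105 255 [array([1.55, 1.55, 1.57]), array([1.58, 1.58, 1.57]), array([1.45, 1.47, 1.57]), array([1.53, 1.58, 1.57]), array([1.57, 1.49, 1.55])]
114 105 258 [array([1.55, 1.55, 1.57]), array([1.58, 1.58, 1.57]), array([1.45, 1.47, 1.57]), array([1.53, 1.58, 1.57]), array([1.57, 1.49, 1.57])]
114 105 262 [array([1.55, 1.55, 1.57]), array([1.58, 1.58, 1.57]), array([1.45, 1.47, 1.57]), array([1.53, 1.58, 1.57]), array([1.57, 1.49, 1.57])]
114 105 266 [array([1.55, 1.55, 1.57]), array([1.58, 1.58, 1.57]), array([1.45, 1.47, 1.57]), array([1.53, 1.58, 1.57]), array([1.57, 1.49, 1.57])]
114 110 255 [array([1.55, 1.55, 1.52]), array([1.58, 1.58, 1.57]), array([1.45, 1.47, 1.46]), array([1.53, 1.58, 1.57]), array([1.57, 1.49, 1.45])]
114 110 258 [array([1.55, 1.55, 1.57]), array([1.58, 1.58, 1.57]), array([1.45, 1.47, 1.53]), array([1.53, 1.58, 1.57]), array([1.57, 1.49, 1.51])]
114 110 262 [array([1.55, 1.55, 1.57]), array([1.58, 1.58, 1.57]), array([1.45, 1.47, 1.57]), array([1.53, 1.58, 1.57]), array([1.57, 1.49, 1.53])]
114 110 266 [array([1.55, 1.55, 1.57]), array([1.58, 1.58, 1.57]
[... 3715 characters left out ...]
 1.28, 1.3 ]), array([1.35, 1.43, 1.42]), array([1.4 , 1.31, 1.3 ])]
121 118 258 [array([1.37, 1.37, 1.42]), array([1.47, 1.45, 1.44]), array([1.27, 1.28, 1.37]), array([1.35, 1.43, 1.49]), array([1.4 , 1.31, 1.33])]
121 118 262 [array([1.37, 1.37, 1.44]), array([1.47, 1.45, 1.45]), array([1.27, 1.28, 1.42]), array([1.35, 1.43, 1.53]), array([1.4 , 1.31, 1.34])]
121 118 266 [array([1.37, 1.37, 1.44]), array([1.47, 1.45, 1.45]), array([1.27, 1.28, 1.44]), array([1.35, 1.43, 1.54]), array([1.4 , 1.31, 1.34])]
handle [ 0.52285821 -0.03591925  0.20397348] [ 0.52940695 -0.02716491  0.20412847]
ground corner side [0.53156359 0.01686734 0.        ] top corner side [0.53198647 0.00938107 0.05      ]
```

```bash
python3 - <<'E'
from sim import *
C=np.array([564.8,148.3])
for r3 in (100,104,108,112):
    for end in range(232,256,3):
      path=[(120,a) for a in np.arange(116,212,.5)]+[(120+(r3-120)*min(1,(a-212)/8),a) for a in np.arange(212,end+.1,.5)]
      A=np.radians(end);q=C+r3*np.array([np.cos(A),np.sin(A)])
      # body corner min dist along sealer normal az 289 from handle-left-edge pt
      b=rect(*q,A,43,43); 
      t=[run(path,(13,4,18),e)[2] for e in((0,0),(4,0),(-4,0),(0,4),(0,-4))]
      if .9<min(t)<1.5: print(r3,end,q.round(),'body ymin',b[:,1].min().round(),b.round().tolist(),t)
for uv in((356,228),(358,250),(372,255),(357,232)): print(uv,ray('top',*uv,.2).round(3))
# tab2 turn while moving inward? check fins at th
print(run([(120,a) for a in np.arange(116,212,.5)]+[(120-16*min(1,(a-212)/8),a) for a in np.arange(212,240,.5)],(13,4,18)))
E
```

```text
100 241 [516.  61.] body ymin 2.0 [[533.0, 2.0], [575.0, 78.0], [500.0, 119.0], [458.0, 44.0]] [np.float64(1.57), np.float64(1.57), np.float64(1.17), np.float64(1.33), np.float64(1.42)]
100 244 [521.  58.] body ymin 1.0 [[541.0, 1.0], [578.0, 78.0], [501.0, 116.0], [463.0, 39.0]] [np.float64(1.57), np.float64(1.57), np.float64(1.52), np.float64(1.57), np.float64(1.48)]
104 241 [514.  57.] body ymin -1.0 [[531.0, -1.0], [573.0, 74.0], [498.0, 116.0], [456.0, 41.0]] [np.float64(1.37), np.float64(1.49), np.float64(1.17), np.float64(1.33), np.float64(1.25)]
104 244 [519.  55.] body ymin -3.0 [[539.0, -3.0], [577.0, 75.0], [499.0, 112.0], [462.0, 35.0]] [np.float64(1.45), np.float64(1.54), np.float64(1.34), np.float64(1.57), np.float64(1.34)]
104 247 [524.  53.] body ymin -4.0 [[547.0, -4.0], [581.0, 75.0], [501.0, 109.0], [468.0, 30.0]] [np.float64(1.52), np.float64(1.57), np.float64(1.43), np.float64(1.57), np.float64(1.42)]
104 250 [529.  51.] body ymin -5.0 [[555.0, -5.0], [584.0, 76.0], [504.0, 106.0], [474.0, 25.0]] [np.float64(1.57), np.float64(1.57), np.float64(1.51), np.float64(1
[... 1168 characters left out ...]
 body ymin -11.0 [[544.0, -11.0], [577.0, 68.0], [498.0, 102.0], [465.0, 22.0]] [np.float64(1.28), np.float64(1.36), np.float64(1.18), np.float64(1.37), np.float64(1.2)]
112 250 [526.  43.] body ymin -12.0 [[552.0, -12.0], [582.0, 69.0], [501.0, 98.0], [471.0, 17.0]] [np.float64(1.36), np.float64(1.43), np.float64(1.28), np.float64(1.45), np.float64(1.29)]
112 253 [532.  41.] body ymin -12.0 [[561.0, -12.0], [586.0, 70.0], [504.0, 95.0], [478.0, 13.0]] [np.float64(1.43), np.float64(1.49), np.float64(1.37), np.float64(1.51), np.float64(1.36)]
(356, 228) [ 0.523 -0.024  0.2  ]
(358, 250) [ 0.483 -0.027  0.2  ]
(372, 255) [ 0.474 -0.052  0.2  ]
(357, 232) [ 0.516 -0.025  0.2  ]
[1.4  1.58 1.27]
```

Call:
play_rows(commands="0 0 0 35 0;0 0 0 70 0;0 15 35 75 -7;0 30 70 75 -14;0 45 105 75 -21;0 60 140 75 -28;0 75 175 75 -35;0 90 210 75 -42;0 105 245 75 -49;0 120 280 75 -56", force=20)

```text
time: 0.93
ee_pos: [0.304, -0.2467, 0.3062]
tcp_rot: [-180.0, 0.0, -32.6]
wrist_force: [0.2, 0.6, -0.2]
opening: 0.0
```

```bash
python3 - <<'E'
from sim import *
o=get_obs();print(o['time'],o['ee_pos'],o['tcp_rot'],o['q'],o['opening'],o['wrist_force'])
C=np.array([564.8,148.3])
def rho(a): return 120-12*np.clip((a-226)/12,0,1)
az=np.arange(114,247,2.5)
print(run([(rho(a),a) for a in np.arange(114,246.1,.5)],(13,4,18)))
for a in az: A=np.radians(a); print(a,(C+rho(a)*np.array([np.cos(A),np.sin(A)])).round(0), 'yaw',a-180)
E
```

```text
0.9333 [ 0.30403754 -0.24674673  0.30617106] [-1.79993879e+02  1.71834060e-03 -3.26030773e+01] [-3.90659183e+01 -1.38715642e+01  9.51180770e-01  1.04825141e+02
  5.88880636e-03  1.73537159e+02] 3.087255908150842e-05 [ 0.21368452  0.56389302 -0.15582248]
[1.4  1.4  1.37]
114.0 [516. 258.] yaw -66.0
116.5 [511. 256.] yaw -63.5
119.0 [507. 253.] yaw -61.0
121.5 [502. 251.] yaw -58.5
124.0 [498. 248.] yaw -56.0
126.5 [493. 245.] yaw -53.5
129.0 [489. 242.] yaw -51.0
131.5 [485. 238.] yaw -48.5
134.0 [481. 235.] yaw -46.0
136.5 [478. 231.] yaw -43.5
139.0 [474. 227.] yaw -41.0
141.5 [471. 223.] yaw -38.5
144.0 [468. 219.] yaw -36.0
146.5 [465. 215.] yaw -33.5
149.0 [462. 210.] yaw -31.0
151.5 [459. 206.] yaw -28.5
154.0 [457. 201.] yaw -26.0
156.5 [455. 196.] yaw -23.5
159.0 [453. 191.] yaw -21.0
161.5 [451. 186.] yaw -18.5
164.0 [449. 181.] yaw -16.0
166.5 [448. 176.] yaw -13.5
169.0 [447. 171.] yaw -11.0
171.5 [446. 166.] yaw -8.5
174.0 [445. 161.] yaw -6.0
176.5 [445. 156.] yaw -3.5
179.0 [445. 150.] yaw -1.0
181.5 [445. 145.] yaw 1.5
184.0 [445. 140.] yaw 4.0
186.5 [446. 135.] yaw 6.5
189.0 [446. 130.] yaw 9.0
191.5 [447. 124.] yaw 11.5
194.0 [448. 119.] yaw 14.0
196.5 [450. 114.] yaw 16.5
199.0 [451. 109.] yaw 19.0
201.5 [453. 104.] yaw 21.5
204.0 [455.  99.] yaw 24.0
206.5 [457.  95.] yaw 26.5
209.0 [460.  90.] yaw 29.0
211.5 [462.  86.] yaw 31.5
214.0 [465.  81.] yaw 34.0
216.5 [468.  77.] yaw 36.5
219.0 [472.  73.] yaw 39.0
221.5 [475.  69.] yaw 41.5
224.0 [478.  65.] yaw 44.0
226.5 [483.  62.] yaw 46.5
229.0 [488.  60.] yaw 49.0
231.5 [494.  59.] yaw 51.5
234.0 [499.  58.] yaw 54.0
236.5 [504.  57.] yaw 56.5
239.0 [509.  56.] yaw 59.0
241.5 [513.  53.] yaw 61.5
244.0 [517.  51.] yaw 64.0
246.5 [522.  49.] yaw 66.5
```

Call:
play_rows(commands="0 9 22 0 7;0 18 44 0 14;0 27 66 0 21;0 36 88 0 28;0 45 110 0 35;0 54 132 0 42;0 63 154 0 49;0 72 176 0 56;0 81 198 0 63;0 90 220 0 70")

```text
time: 1.77
ee_pos: [0.3941, -0.0273, 0.3061]
tcp_rot: [-180.0, 0.0, 38.1]
wrist_force: [1.3, -0.7, 0.1]
opening: -0.0003
```

Call:
play_rows(commands="0 12 27 0 7;0 24 54 0 14;0 36 82 0 21;0 48 110 0 28;0 60 137 0 35;0 72 164 0 42;0 84 192 0 49;0 96 220 0 56;0 108 247 0 63;0 118 274 0 70")

```text
time: 2.6
ee_pos: [0.5123, 0.2471, 0.3057]
tcp_rot: [-180.0, 0.0, 108.1]
wrist_force: [0.3, -0.7, 1.3]
opening: 0.0001
```

Call:
play_rows(commands="0 0 0 0 7;0 0 0 0 10;0 0 0 0 10;0 0 0 0 10")

```text
time: 2.93
ee_pos: [0.5119, 0.2455, 0.3059]
tcp_rot: [-180.0, -0.0, 117.6]
wrist_force: [-0.2, -0.1, 0.1]
opening: 0.0003
```

```bash
python3 - <<'E'
from h import *
o=get_obs();print(o['time'],o['ee_pos'],o['tcp_rot'],o['q'],o['opening'],o['wrist_force'])
a=camera('top');b=camera('side')
cv2.imwrite("pics/m1.png",np.hstack([cv2.resize(x[:,:,::-1],(400,300)) for x in(a,b)]))
E
```

```text
2.9333 [0.51185029 0.24553685 0.30594883] [-1.79957129e+02 -1.55204392e-03  1.17596975e+02] [2.56272013e+01 1.01081946e+01 2.42394451e+01 1.04174149e+02
 7.75623756e-05 8.80302261e+01] 0.00025458420859393236 [-0.21232822 -0.14265221  0.13244588]
```

View pics/m1.png

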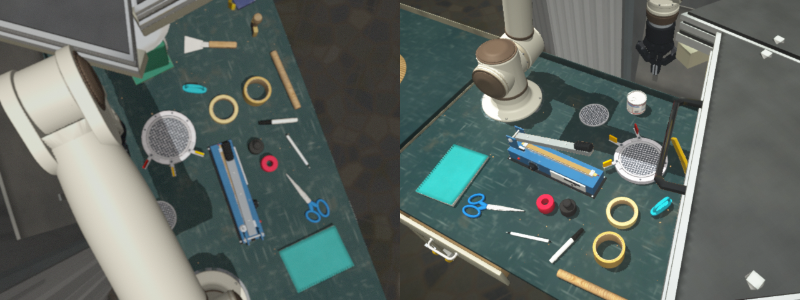

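Call:
play_rows(commands="0 4 12 -25 -4;0 4 12 -55 -4;0 4 12 -85 -4;0 4 12 -115 -4;0 4 12 -145 -4;0 4 12 -175 -4;0 4 12 -200 -4;0 4 12 -220 -4;0 4 12 -235 -4;0 4 12 -235 -4")

```text
time: 3.87
ee_pos: [0.5143, 0.2563, 0.068]
tcp_rot: [-179.7, 0.0, 113.6]
wrist_force: [-0.6, 0.5, -0.1]
opening: 0.0001
```

```bash
python3 - <<'E'
from h import *
o=get_obs();print(o['time'],o['ee_pos'],o['tcp_rot'],o['wrist_force'])
a=camera('top');b=camera('side')
cv2.imwrite("pics/m2.png",np.hstack([cv2.resize(x[:,:,::-1],(400,300),interpolation=cv2.INTER_AREA) for x in(a[150:330,180:420],b[100:340,240:560])]))
E
```

```text
3.8667 [0.51425215 0.2563243  0.06798746] [-1.79722446e+02  1.21724853e-02  1.13599122e+02] [-0.57869     0.51139948 -0.11857255]
```

View pics/m2.png

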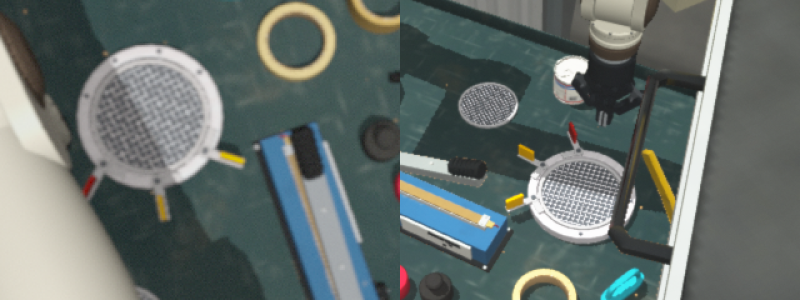

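Call:
play_rows(commands="0 1 1 -10 0;0 1 1 -20 0;0 1 1 -30 0;0 1 1 -33 0;0 1 1 -33 0;0 1 1 -33 0")

```text
time: 4.47
ee_pos: [0.5167, 0.2585, 0.0381]
tcp_rot: [-180.0, 0.0, 113.7]
wrist_force: [-0.4, 0.0, 0.6]
opening: -0.0004
```

Call:
play_rows(commands="0 -5 -2 -1 2.5;0 -9 -5 -2 5;0 -14 -7 -2 7.5;0 -18 -10 -2 10;0 -23 -13 -2 12.5;0 -27 -16 -2 15;0 -31 -20 -2 17.5;0 -35 -23 -2 20;0 -38 -27 -2 22.5;0 -42 -31 -2 25")

```text
time: 5.3
ee_pos: [0.4755, 0.2278, 0.0372]
tcp_rot: [179.9, 0.0, 138.8]
wrist_force: [0.9, 1.2, -0.6]
opening: -0.0001
```

```bash
python3 - <<'E'
from h import *
o=get_obs();print(o['time'],o['ee_pos'],o['tcp_rot'],o['wrist_force'])
a=camera('top');b=camera('side')
cv2.imwrite("pics/m3.png",np.hstack([cv2.resize(x[:,:,::-1],(400,300),interpolation=cv2.INTER_CUBIC) for x in(a[180:300,200:360],b[150:300,300:500])]))
E
```

```text
5.3 [0.47550397 0.22781165 0.0372213 ] [1.79886806e+02 4.12734088e-02 1.38841269e+02] [ 0.87547157  1.16669833 -0.55445425]
```

View pics/m3.png

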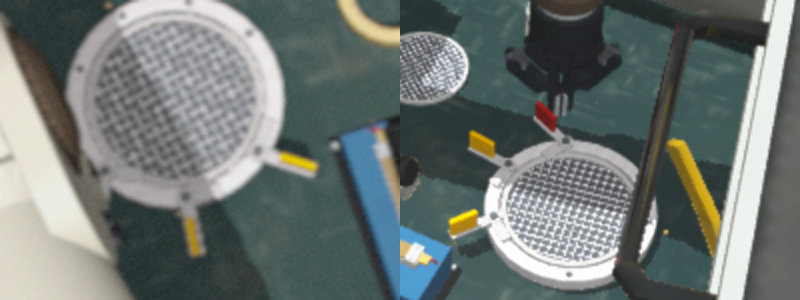

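Call:
play_rows(commands="0 -3 -4 0 2.5;0 -6 -8 0 5;0 -9 -12 0 7.5;0 -12 -17 0 10;0 -15 -21 0 12.5;0 -17 -26 0 15;0 -19 -31 0 17.5;0 -21 -36 0 20;0 -23 -41 0 22.5;0 -25 -46 0 25")

```text
time: 6.23
ee_pos: [0.4502, 0.1816, 0.0367]
tcp_rot: [180.0, 0.0, 163.7]
wrist_force: [-0.1, -0.1, -1.2]
opening: -0.0001
```

```bash
python3 - <<'E'
from h import *
o=get_obs();print(o['time'],o['ee_pos'],o['tcp_rot'],o['wrist_force'])
b=camera('side')
cv2.imwrite("pics/m4.png",cv2.resize(b[150:300,300:500,::-1],(600,450),interpolation=cv2.INTER_CUBIC))
E
```

```text
6.2333 [0.45016193 0.18156997 0.03674616] [1.79975845e+02 2.60120020e-02 1.63739516e+02] [-0.12770036 -0.07267662 -1.22135662]
```

View pics/m4.png

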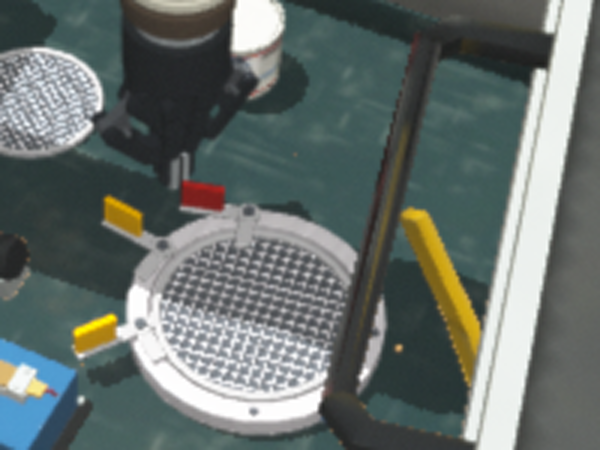

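```bash
cat > tabs.py <<'E'
from h import *
C=np.array([.5648,.1483])
b=camera('side')[:,:,::-1].copy(); h=cv2.cvtColor(b,cv2.COLOR_BGR2HSV);H,S,V=cv2.split(h)
for col in 'ry':
    k=((H<8)|(H>172)) if col=='r' else ((H>18)&(H<32)); m=(k&(S>140)&(V>80)).astype(np.uint8)
    m[:190]=0;m[285:]=0;m[:,:315]=0;m[:,425:]=0
    _,_,st,ce=cv2.connectedComponentsWithStats(m)
    for a,c in zip(st[1:],ce[1:]):
        if a[4]<15: continue
        t=ray('side',*c,.039)[:2]
        for B in(137.8,187.8,237.8):
            P=C+.085*np.array([np.cos(np.radians(B)),np.sin(np.radians(B))]); e=t-P
            if np.hypot(*e)<.045: print(col,c.round(1),t.round(4),B,'arm',np.hypot(*e).round(4),'theta',((np.degrees(np.arctan2(e[1],e[0]))-B+180)%360-180).round(1))
E
python3 tabs.py
```

```text
r [367.3 214.6] [0.4767 0.1854] 137.8 arm 0.0321 theta 80.7
y [340.8 221.5] [0.4497 0.1296] 187.8 arm 0.0317 theta 5.2
y [331.2 260.5] [0.5108 0.043 ] 237.8 arm 0.0345 theta 17.6
```

Call:
play_rows(commands="0 -1 -5 0 2.5;0 -2 -10 0 5;0 -3 -15 0 7.5;0 -4 -20 0 10;0 -4 -25 0 12.5;0 -4 -31 0 15;0 -4 -36 0 17.5;0 -4 -41 0 20;0 -3 -46 0 22.5;0 -3 -51 0 25")

```text
time: 7.17
ee_pos: [0.4475, 0.1309, 0.0367]
tcp_rot: [180.0, 0.0, -171.3]
wrist_force: [-0.9, 1.1, 0.3]
opening: 0.0
```

Call:
play_rows(commands="0 1 -6 0 2.5;0 2 -11 0 5;0 4 -16 0 7.5;0 5 -21 0 10;0 7 -26 0 12.5;0 9 -31 0 15;0 11 -35 0 17.5;0 14 -40 0 20;0 16 -44 0 22.5;0 19 -49 0 25")

```text
time: 8.0
ee_pos: [0.4663, 0.0817, 0.0365]
tcp_rot: [180.0, 0.0, -146.3]
wrist_force: [0.3, 0.3, 0.7]
opening: -0.0003
```

```bash
python3 tabs.py; python3 - <<'E'
from h import *
o=get_obs();print(o['time'],o['ee_pos'],o['tcp_rot'],o['wrist_force'])
a=camera('top');b=camera('side')
cv2.imwrite("pics/m5.png",np.hstack([cv2.resize(x[:,:,::-1],(400,300),interpolation=cv2.INTER_CUBIC) for x in(a[160:310,200:400],b[130:310,250:490])]))
E
```

```text
r [367.2 214.4] [0.4761 0.1856] 137.8 arm 0.0325 theta 79.7
y [341.2 236.4] [0.48   0.1018] 187.8 arm 0.035 theta 81.3
y [331.3 260.5] [0.511  0.0432] 237.8 arm 0.0343 theta 17.8
8.05 [0.46682971 0.08106677 0.03659966] [-1.79969834e+02  3.08699621e-02 -1.46153382e+02] [1.05954211 0.03685438 0.23255778]
```

View pics/m5.png

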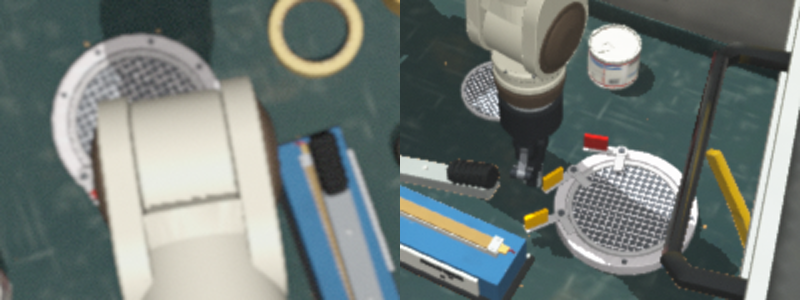

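Call:
play_rows(commands="0 3 -4 0 2.5;0 7 -8 0 5;0 10 -12 0 7.5;0 13 -16 0 10;0 18 -19 0 12.5;0 23 -21 0 15;0 29 -22 0 17.5;0 34 -23 0 20;0 39 -24 0 22.5")

```text
time: 8.9
ee_pos: [0.5046, 0.0577, 0.0362]
tcp_rot: [180.0, -0.1, -123.8]
wrist_force: [-3.2, -1.8, 1.0]
opening: -0.0002
```

```bash
python3 tabs.py; python3 - <<'E'
from h import *
o=get_obs();print(o['time'],o['ee_pos'],o['tcp_rot'],o['wrist_force'])
a=camera('top');b=camera('side')
cv2.imwrite("pics/m6.png",np.hstack([cv2.resize(x[:,:,::-1],(400,300),interpolation=cv2.INTER_CUBIC) for x in(a[160:310,200:400],b[130:310,250:490])]))
E
```

```text
r [367.2 214.4] [0.4761 0.1856] 137.8 arm 0.0325 theta 79.7
y [345.2 234.5] [0.4823 0.1117] 187.8 arm 0.0251 theta 86.1
y [333.8 264. ] [0.5211 0.041 ] 237.8 arm 0.0354 theta 34.8
8.95 [0.50541778 0.05756671 0.03623648] [ 1.79998047e+02 -3.44455345e-02 -1.23661382e+02] [-2.05816526 -0.9571794   0.4413299 ]
```

View pics/m6.png

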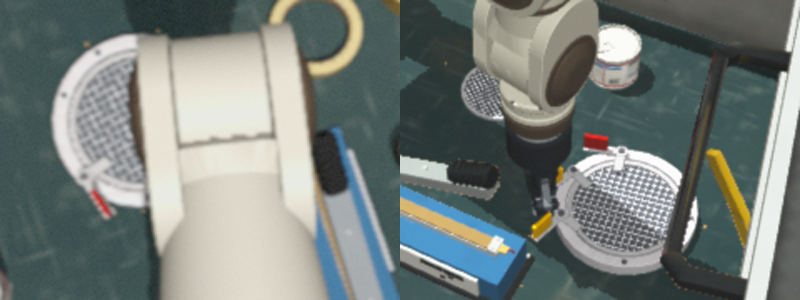

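Call:
play_rows(commands="0 3 -1 0 1.5;0 5 -2 0 2.5;0 7 -3 0 4;0 9 -4 0 5;0 11 -5 0 6;0 13 -6 0 7.5")

```text
time: 9.55
ee_pos: [0.5179, 0.0515, 0.0363]
tcp_rot: [180.0, -0.0, -116.3]
wrist_force: [-1.0, 0.4, -0.4]
opening: -0.0001
```

```bash
python3 tabs.py; python3 - <<'E'
from h import *
o=get_obs();print(o['time'],o['ee_pos'],o['tcp_rot'],o['wrist_force'])
b=camera('side')
cv2.imwrite("pics/m7.png",cv2.resize(b[150:300,290:490,::-1],(600,450),interpolation=cv2.INTER_CUBIC))
E
```

```text
r [367.2 214.4] [0.4761 0.1856] 137.8 arm 0.0325 theta 79.7
y [340.9 268.4] [0.5393 0.0439] 237.8 arm 0.0381 theta 63.6
9.6 [0.51824907 0.05138867 0.03633972] [-1.79986758e+02  1.67944707e-03 -1.16152713e+02] [-2.00255891 -0.01528522 -1.41259937]
```

View pics/m7.png

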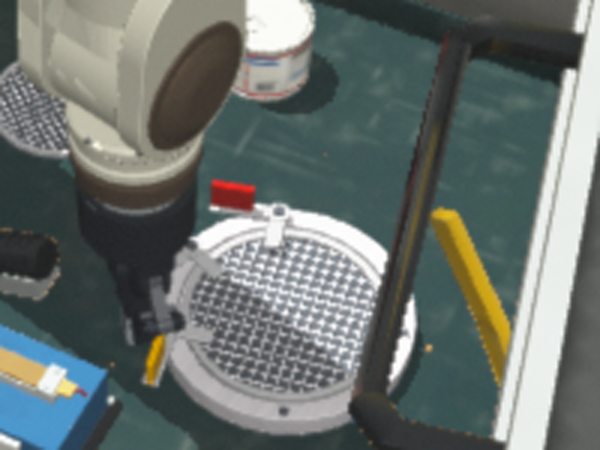

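Call:
play_rows(commands="0 2 -1 0 1;0 4 -2 0 2;0 6 -2 0 3;0 8 -2 0 4;0 8 -2 0 4;0 8 -2 0 4")

```text
time: 10.15
ee_pos: [0.5262, 0.0495, 0.0363]
tcp_rot: [-180.0, 0.0, -112.3]
wrist_force: [0.1, -0.5, -1.0]
opening: -0.0
```

```bash
python3 tabs.py; python3 - <<'E'
from h import *
o=get_obs();print(o['time'],o['ee_pos'],o['tcp_rot'],o['wrist_force'])
E
```

```text
r [367.2 214.4] [0.4761 0.1856] 137.8 arm 0.0325 theta 79.7
y [345.  270.8] [0.5495 0.0458] 237.8 arm 0.0428 theta 76.7
10.2 [0.52614607 0.0495011  0.03637444] [-1.79977324e+02  6.25008833e-03 -1.12306852e+02] [ 1.30174323 -0.14815417  0.37542506]
```

Call:
play_rows(commands="0 -2 1 0 0;0 -5 2 0 0;0 -5 2 0 0;0 -5 2 15 0;0 -5 2 35 0;0 -5 2 60 0;0 -5 2 90 0;0 -5 2 120 0;0 -5 2 150 0;0 -5 2 180 0")

```text
time: 11.03
ee_pos: [0.5206, 0.0516, 0.218]
tcp_rot: [-180.0, 0.0, -112.3]
wrist_force: [0.6, 0.2, -0.9]
opening: -0.0004
```

Call:
play_rows(commands="0 -15 0 25 0;0 -40 0 50 0;0 -70 0 50 0;0 -100 0 50 0;0 -120 0 50 0;0 -120 0 50 0;0 -120 0 50 0;0 -120 0 50 0")

```text
time: 11.7
ee_pos: [0.4014, 0.0516, 0.2664]
tcp_rot: [-180.0, 0.0, -112.3]
wrist_force: [0.7, -0.8, 0.2]
opening: 0.0003
```

```bash
python3 tabs.py; python3 - <<'E'
from h import *
o=get_obs();print(o['time'],o['ee_pos'],o['tcp_rot'],o['wrist_force'],o['qd'].round(2))
a=camera('top');b=camera('side')
cv2.imwrite("pics/m8.png",np.hstack([cv2.resize(x[:,:,::-1],(400,300),interpolation=cv2.INTER_CUBIC) for x in(a[90:330,150:470],b[130:310,250:490])]))
E
```

```text
r [367.2 214.4] [0.4761 0.1856] 137.8 arm 0.0325 theta 79.7
y [341.1 236.5] [0.48   0.1015] 187.8 arm 0.0353 theta 81.2
y [345.1 268.7] [0.5458 0.0497] 237.8 arm 0.0375 theta 76.8
11.75 [0.40153097 0.05156532 0.26615438] [-1.79991889e+02  2.20893080e-03 -1.12288863e+02] [-0.32499882 -0.15714257 -0.3390322 ] [-0.12  0.68  0.23  0.04  0.07  0.08]
```

View pics/m8.png

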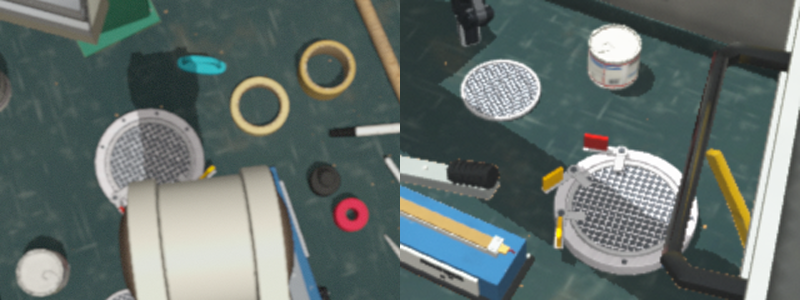

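All three noses lie over the screen, and the screen, tin and other bystanders are where they were. The gripper is clear, so I'm handing in.

```bash
python3 -c "
from workcell import *
print(job_done())"
```

```text
the job is handed in; nothing more can be done
None
```

All three clips are swung in over the screen, and I handed the job in at about 11.8 s of the 48 s allowed. With the fingers shut and the tips about 36 mm above the table, I made one counter-clockwise sweep at 108–120 mm from the ring's centre. It pushed the red tab first, then the two yellow ones. Then I backed off, rose straight up and drew clear.

- **Clip angles:** the last side view gives about 80°, 81° and 77° (1.39, 1.42 and 1.34 rad); at least 1 rad is needed. Clips 1 and 2 were confirmed past 1 rad before the next one was pushed.
- **Forces:** wrist-force readings taken between moves stayed under about 4 N.
- **Screen and bystanders:** the screen still lies in its seat. The tin, tape, ribbon roll and marker look unmoved. I judged both by eye from the pictures and did not measure them.
- **Disagreements:** clip 2 once read 86° while the gripper partly hid it, and 81° again once it was in the clear. The ring's outline fit came out about 2 mm too large in radius, so I set the clip pivots from the rim pivots seen in the top view. The clips were not quite at zero at the start, at roughly 13°, 4° and 18°.

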